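# Advance a brake adjuster's star wheel through its access slot

## Robot

A 6-joint arm with a two-finger parallel gripper is mounted at the origin on the work surface; the furniture and walls round the work are solid. World frame = base frame: x ahead of the robot, y to its left, z up, the work surface at z = 0. Lengths are in m, angles in rad, forces in N, time in s.
With the tool pointing down it reaches from about 0.35 to 0.775 m from the base axis. Payload 5.5 kg.
Tool frame: the origin (TCP) lies between the finger pads; the fingertips stand 19 mm ahead of it and the grasp point (between the pads) is the TCP; z points along the fingers, y is the line along which they close (so a half turn about z gives the same grasp; the last joint's range is limited). The gripper opens to 85 mm and grips with 20 to 120 N. Pads are 22 mm wide; open, the fingers measure 114 mm over their backs; the gripper's body (76 mm by 85 mm) begins 54 mm behind the grasp point. The pads swing forward as they close: fully open they stand 13 mm farther back than shut.
Start: joints at [1.097, 0.313, 0.046, 1.304, 0, 1.431], TCP at [0.188, 0.543, 0.25] pointing down, gripper open.
Joint ranges: [-2.76, 2.76], [-0.86, 1.69], [-1.03, 1.26], [-2.2, 2.34], [-1.47, 1.5], [-3.14, 3.14]. Speed limits (rad/s): [2.57, 2.57, 3.14, 3.14, 3.14, 3.14].

## Interface

Orientations are given as a unit quaternion [w, x, y, z].
In Python, from workcell import env gives the robot as it stands.
- The arm moves only by the tool carry_out, never from a script. Its argument "increments" is a list that holds one entry, the list of rows, each a list of 6 numbers: the shift along the tool's x, y, z each as a share of 50 cm, from -1 to 1, then the turn, a rotation vector about the tool's x, y, z each as a share of 2 pi rad, from -1 to 1. In form: [[[x, y, z, ax, ay, az], ...]]. A call has 1 to 5 rows; each row is the pose to reach, as a shift and turn from the pose commanded when the call began, along the tool's axes at that moment, turning the shorter way round; what a row does not reach only later rows make up. A row lasts 1/8 s, in which the tool goes at most 62.5 mm and 10.7 degrees, less where a joint would pass 70% of its speed; a pose out of reach is approached as far as the arm can. A call with a number of a shift or a turn outside -1 to 1 is refused whole. A call with a gripper value outside its range is refused whole. "jaw" is the closure, from 0 (fully open) to 1 (shut), set as the call begins (left out, the last holds). The fingers move at their own pace and stop on an object; "squeeze" is the grip in N (left out, the last holds). Time passes only in rows, so rows that repeat a pose let the fingers close. It gives the time, the measured TCP pose, the force, the opening and the grip force at its end, in the units of the state.
- env.get_state(): the state, without advancing time (a new reading comes with each control period).
- env.read_camera(name): name is "side" or "top"; returns a dict with "frame" (400x640x3 uint8, blue, green, red), "z_map" (400x640 float32, m along the optical axis (not along the pixel's ray), 0 where there is no reading), "intrinsics" (3x3 intrinsics, pixels), "k1" (the pictures are not rectified: a ray, as slopes to the right and down, at radius r is drawn at 1 + k1 r^2 times it, then the intrinsics apply), "R" (3x3) and "t" (3): a world point X has camera coordinates R X + t. Camera axes: x right, y down, z forward; pixel columns grow to the right and rows downward; lengths in m; the calibration is good to about 2 mm. A picture is of the moment at which its call begins.
- env.hand_in(): hands the job in; it is judged then, once.
Trained networks look in the newest picture that a camera, given by its name, has taken for a name from the list of things; names that differ only in an ending like _2 or _b are one class to them, and where a whole thing is asked for, a point or a joint stands for the part that bears it (a point fixed in the world has none). Each returns a list of dicts, best first, with "score" (0 to 1); they miss things now and then, are a little off and sometimes report something else, mostly with a low value. They report only what shows in the picture. A call takes as long as a camera call.
- env.find_in(camera, name): "position" ([x, y, z] in m, in world coordinates, good to about 4 mm: the middle of the surface that is visible of it).
The state is a dict: "clock": time; "joint_pos": joint angles; "qvel": joint speeds; "tau": joint torques, N m; "tcp_pos": TCP position; "orientation": TCP orientation; "wrist_force": force on the tool from outside, world axes, zero at the start; "ft_torque": the same for the moment, N m; "finger_gap": finger opening in m; "grip_force": force on a finger pad.
Only numpy, scipy, OpenCV 4.12 (cv2) and the standard library are available. Lean on these libraries where they do the work, as an engineer would, in place of code of your own. Each camera call takes 0.05 s, during which the arm holds its last target. There are 200 camera calls.

## Task

Set the brake adjuster on the bench: slide the dust cover on its top open, take the screwdriver from the rack and, working through the narrow access slot, lever the star wheel round tooth by tooth (clockwise as you face the dial) until the pointer on the dial stands upright at the heavy index mark, without turning it past. Then put the screwdriver back in its rack and slide the cover fully shut again; leave the chisel and the other things standing about undisturbed.

Things in the scene. Friction and masses are not known exactly. Their poses are not given: they have to be found in the camera images.
- adjuster: fixed grey steel box, 110 mm deep (x), 120 wide (y), 100 high; feet out to x = +-75. Origin: centre of underside, z up. Round white dial (r 43, 12 proud) with black pointer on its -x face. Star wheel inside: axle along x at height 52, wheel plane x = -25 mm, 10 teeth 4.5 mm thick, 10 wide (along x), tips at radius 36, hub radius 14. Top plate 4 mm thick
- slot (a point): centre of the access slot at the top plate's upper face (100 mm up, at x = -25, y = 0 in the adjuster's frame); the slot is 36 mm long along the adjuster's y and 14 mm wide along its x, straight above the wheel; axes as the adjuster's
- star_wheel (a joint): turn of star wheel with pointer, rad: 0 = pointer up at the heavy index mark; starts at -2.2 to -1.3 (pointer to the +y side), grows clockwise seen facing the dial: the wheel's top moves to the adjuster's -y. A tooth stands straight up at every multiple of 0.628. Friction 0.06 Nm (2 N at the teeth): it stays where left, no clicks; turns on past 0 to a stop at 0.9
- cover (a joint): slide of the dust cover, m: 0 = shut over the slot, 0.046 = fully open; it slides toward the adjuster's +x, away from the dial, and stays put (friction 1.5 N). The slot is clear above 0.030. Starts nearly shut, at 0 to 0.004
- cover_knob (a point): on the cover's round black knob, on its axis, 16 mm above the top plate; the knob is 18 mm in diameter and reaches from 7 to 25 mm above the top plate (the cover plate is 3.3 mm thick); moves with the cover
- rack: fixed plywood rack: top plate 60 mm (x) by 160 (y), 12 thick, upper face 130 mm high, on two end boards; through holes of 13.5 mm diameter at x = 0, y = -45 and +45 mm. A guide shelf, 45 to 53 mm high, has 18 mm holes straight below; foot board 90 x 160 x 10. Origin: centre of underside. Screwdriver and chisel hang upright in the holes, either way round, handles on the plate
- screwdriver: loose screwdriver, 200 mm long, 0.09 kg, red plastic handle 28 mm in diameter and 90 mm long, round steel shaft 6.4 mm in diameter and 110 mm long; its y axis runs along it from tip to handle (up while it hangs). Origin on the handle's skin, 14 mm off the axis
- driver_tip (a point): the screwdriver's tip, on its axis; axes as the screwdriver's
- driver_neck (a point): where the handle ends and the shaft begins, on the axis, 110 mm from the tip; the handle runs 90 mm from here, away from the tip. When it hangs in the rack this point is at the plate's upper face
- chisel: bystander: wood chisel with yellow handle (27 mm diameter, up to 122 mm above the plate) hanging in the rack's other hole, loose; origin on the handle's skin, 14 mm off its axis, at the handle's foot
- tin: bystander: loose round stain tin, 77 mm across, 77 high; origin at the centre of its underside
- glue_bottle: bystander: loose yellow glue bottle, 65 mm across, 199 high; origin at the centre of its underside
- tall_tin: bystander: loose tall round tin, 75 mm across, 110 high; origin at the centre of its underside

How it is judged:
On the way, in this order (a step that is already met when the one before it is completed fails the run):
1. the cover is slid open, clear of the slot (value of joint cover above 0.03 m), for 0.1 s.
2. the screwdriver's tip is down through the access slot (z of driver_tip in the frame of slot below -0.012 m and x of driver_tip in the frame of slot between -0.008 and 0.008 m and y of driver_tip in the frame of slot between -0.021 and 0.021 m).
3. the pointer is within 0.2 rad of the index mark (value of joint star_wheel between -0.2 and 0.2 rad), for 0.2 s.
At the end, for the whole second after the job is handed in: pointer within 0.2 rad of the index mark, cover shut to within 6 mm, screwdriver at rest hanging upright (within 0.15 rad) in a rack hole with its handle down on the plate (within 7 mm) (all of step 3 and value of joint cover below 0.006 m and z of driver_neck in the frame of rack between 0.124 and 0.137 m and x of driver_neck in the frame of rack between -0.012 and 0.012 m and angle between screwdriver's own y axis and vertical below 0.15 rad and linear speed of screwdriver below 0.02 m/s); the robot touches nothing.
It fails at once if the wheel is turned clearly past the mark (by more than 0.35 rad) (value of joint star_wheel above 0.35 rad).
It fails at once if the chisel is shifted by more than 30 mm (distance of chisel from where it was at the start of the episode above 0.03 m).
It fails at once if the tin is shifted by more than 30 mm or tipped over (distance of tin from where it was at the start of the episode above 0.03 m or angle between tin's own z axis and vertical above 0.5 rad).
It fails at once if the glue bottle is shifted by more than 30 mm or tipped over (distance of glue_bottle from where it was at the start of the episode above 0.03 m or angle between glue_bottle's own z axis and vertical above 0.5 rad).
It fails at once if the tall tin is shifted by more than 30 mm or tipped over (distance of tall_tin from where it was at the start of the episode above 0.03 m or angle between tall_tin's own z axis and vertical above 0.5 rad).
It also fails if it takes over 72 s, if anything falls off the work surface, if the arm or the gripper's body presses on something with over 40 N, if the wrist force passes 120 N, or if a joint passes its speed limit or range.

## Working session

There is one attempt and no reset: what is moved stays moved. The work goes in short steps, Python scripts to look and compute and a tool call to move; the robot and the scene stay as the last step left them, time stands still between calls to the robot, and variables do not carry over. Pictures are saved under pics/ and viewed, at most 10 in all, crops included, and the job is handed in when it is done.

Besides the shell and the picture viewer there is one more tool, called after "Call:" as a command line: name --argument value ..., lists and objects as JSON in quotes. carry_out: Moves the arm, as the interface text tells. Its arguments: {"type":"object","properties":{"increments":{"type":"array","items":{"type":"array","items":{"type":"array","items":{"type":"number","minimum":-1,"maximum":1}}}},"jaw":{"type":"number"},"squeeze":{"type":"number"}},"required":["increments"]}

```bash
mkdir -p pics; cat > h.py <<'E'
import numpy as np, cv2
from workcell import env
from scipy.spatial.transform import Rotation as Ro
def cloud(c):
    K=np.array(c["intrinsics"]);z=c["z_map"];h,w=z.shape
    u,v=np.meshgrid(np.arange(w),np.arange(h))
    p=cv2.undistortPoints(np.stack([u,v],-1).reshape(-1,1,2).astype(float),K,np.array([c["k1"],0,0,0.])).reshape(h,w,2)
    P=np.dstack([p[...,0]*z,p[...,1]*z,z])
    return (P-np.array(c["t"]))@np.array(c["R"])   # R^T (P-t)
def proj(c,X):
    r,_=cv2.Rodrigues(np.array(c["R"]))
    return cv2.projectPoints(np.array(X,float).reshape(-1,1,3),r,np.array(c["t"]),np.array(c["intrinsics"]),np.array([c["k1"],0,0,0.]))[0].reshape(-1,2)
def inc(target_pos,R=None,frm=None):
    "increments from current measured pose to target"
    s=env.get_state();q=s["orientation"];R0=Ro.from_quat([q[1],q[2],q[3],q[0]])
    d=R0.inv().apply(np.array(target_pos)-np.array(s["tcp_pos"]))/0.5
    rv=np.zeros(3) if R is None else (R0.inv()*R).as_rotvec()/(2*np.pi)
    return np.round(np.r_[d,rv],4)
E
python3 - <<'E'
from h import *
s=env.get_state();print({k:np.round(v,3) for k,v in s.items()})
ims=[]
for n in("side","top"):
    c=env.read_camera(n);cv2.imwrite(f"pics/{n}0.png",c["frame"]);np.savez(f"{n}0.npz",P=cloud(c),**c)
    print(n,np.round(-np.array(c["R"]).T@c["t"],3),np.round(np.array(c["R"])[2],2))
    for t in["adjuster","cover_knob","rack","screwdriver","chisel","tin","glue_bottle","tall_tin"]:
        print(t,[(np.round(d["position"],3),round(d["score"],2)) for d in env.find_in(n,t)[:2]])
E
```

```text
{'clock': np.float64(0.0), 'joint_pos': array([1.097, 0.314, 0.045, 1.304, 0.   , 1.431]), 'qvel': array([ 0.002, -0.001, -0.   , -0.001,  0.003,  0.001]), 'tau': array([ 0.0000e+00, -4.8063e+01,  2.9853e+01,  1.9000e-02, -0.0000e+00,
        0.0000e+00]), 'tcp_pos': array([0.188, 0.543, 0.249]), 'orientation': array([-0.   ,  0.166,  0.986, -0.001]), 'wrist_force': array([-0.603,  0.085, -0.497]), 'ft_torque': array([-0.044,  0.027,  0.092]), 'grip_force': np.float64(0.0), 'finger_gap': np.float64(0.086)}
side [0.903 0.655 0.632] [-0.4  -0.74 -0.55]
adjuster [(array([ 0.505, -0.055,  0.098]), 0.97)]
cover_knob [(array([ 0.478, -0.066,  0.106]), 0.74)]
rack [(array([0.5  , 0.155, 0.056]), 0.97)]
screwdriver [(array([0.488, 0.074, 0.145]), 0.65)]
chisel [(array([0.49 , 0.17 , 0.201]), 0.76)]
tin [(array([0.602, 0.162, 0.07 ]), 0.84), (array([ 0.478, -0.065,  0.107]), 0.2)]
glue_bottle [(array([ 0.535, -0.204,  0.099]), 0.79), (array([0.597, 0.159, 0.069]), 0.65)]
tall_tin [(array([0.594, 0.044, 0.081]), 0.59), (array([0.49 , 0.171, 0.201]), 0.57)]
top [ 0.36  -0.036  0.94 ] [ 0.2   0.   -0.98]
adjuster [(array([ 0.48 , -0.073,  0.1  ]), 0.59)]
cover_knob [(array([ 0.472, -0.072,  0.102]), 0.89), (array([0.468, 0.116, 0.131]), 0.24)]
rack [(array([0.466, 0.118, 0.133]), 0.56), (array([0.578, 0.142, 0.072]), 0.26)]
screwdriver [(array([0.486, 0.07 , 0.217]), 0.76)]
chisel [(array([0.477, 0.156, 0.234]), 0.57)]
tin [(array([0.578, 0.139, 0.075]), 0.61), (array([ 0.481, -0.072,  0.1  ]), 0.47)]
glue_bottle [(array([0.471, 0.117, 0.13 ]), 0.73), (array([ 0.51 , -0.222,  0.131]), 0.6)]
tall_tin [(array([0.574, 0.021, 0.109]), 0.7)]
```

View pics/side0.png

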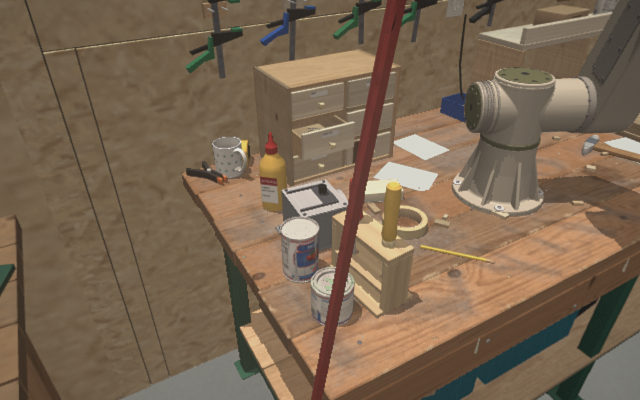

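View pics/top0.png

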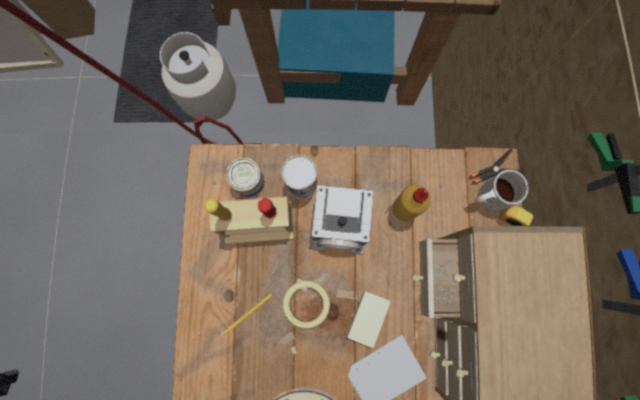

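The side view looks from behind: the pole hides the screwdriver, and the yellow chisel is at (392,212). In the top view the knob is at (342,222), the red screwdriver handle at (267,208), the chisel at (216,208), and the dial side faces the robot at (340,245).

```bash
python3 - <<'E'
from h import *
d=np.load("top0.npz");P=d["P"];F=d["frame"]
def rect(x0,x1,y0,y1,z0,z1,n):
    m=(P[...,0]>x0)&(P[...,0]<x1)&(P[...,1]>y0)&(P[...,1]<y1)&(P[...,2]>z0)&(P[...,2]<z1)
    q=P[m]; r=cv2.minAreaRect(q[:,:2].astype(np.float32)*1000);print(n,m.sum(),np.median(q[:,2]),r);return q
rect(.40,.56,-.16,.01,.092,.108,"adj top")
q=rect(.40,.56,-.16,.01,.113,.135,"knob");print(q.mean(0))
rect(.40,.54,.0,.22,.122,.138,"rack")
q=rect(.40,.56,.02,.11,.205,.235,"drv");print(q.mean(0))
q=rect(.40,.56,.12,.2,.235,.27,"chis");print(q.mean(0))
c=cv2.resize(F[140:270,200:420],None,fx=3.6,fy=3.6,interpolation=cv2.INTER_CUBIC)
cv2.imwrite("pics/crop.png",c)
ds=np.load("side0.npz");P=ds["P"]
rect(.40,.56,-.16,.01,.092,.108,"adj top side")
q=rect(.40,.56,-.16,.01,.113,.135,"knob side");print(q.mean(0))
rect(.40,.54,.0,.22,.122,.138,"rack side")
E
```

```text
adj top 2990 0.1007127489422941 ((491.16424560546875, -59.69544982910156), (149.07958984375, 126.02032470703125), 84.97416687011719)
knob 63 0.12477659152101639 ((474.86328125, -73.0889663696289), (15.968201637268066, 16.647632598876953), 46.80415344238281)
[ 0.47456406 -0.07267234  0.1242422 ]
rack 1741 0.1303143970557123 ((484.9180603027344, 119.48811340332031), (61.081298828125, 159.61135864257812), 5.065825462341309)
drv 176 0.21853525172148333 ((487.9904479980469, 73.47230529785156), (25.04646873474121, 26.048372268676758), 46.389774322509766)
[0.48741509 0.0728007  0.21741523]
chis 187 0.25053272239932806 ((480.90936279296875, 163.29454040527344), (23.742481231689453, 24.385608673095703), 43.54160690307617)
[0.47966463 0.16205564 0.24910223]
adj top side 1667 0.10088861015441729 ((491.7789306640625, -60.447662353515625), (150.92381286621094, 126.14191436767578), 85.08062744140625)
knob side 68 0.12232172116187295 ((477.0419616699219, -70.98316192626953), (17.49822425842285, 15.778634071350098), 88.1859130859375)
[ 0.47823353 -0.0693697   0.12137576]
rack side 1460 0.13046632309074435 ((485.9991455078125, 120.02691650390625), (62.930213928222656, 162.8431396484375), 4.79987096786499)
```

View pics/crop.png

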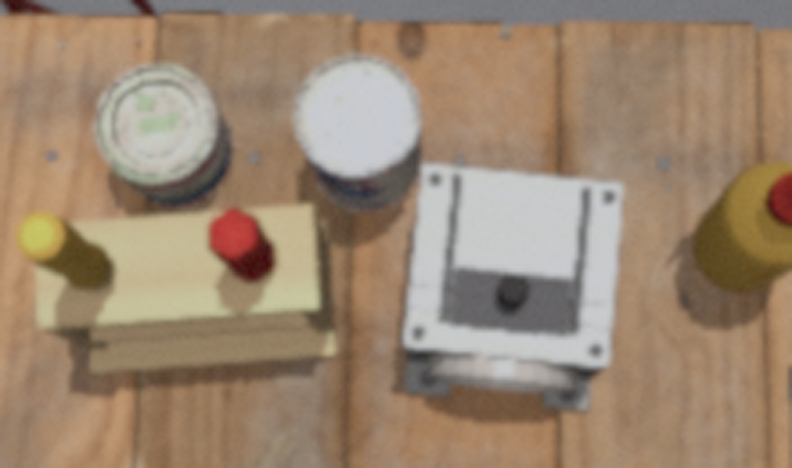

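Crop: the cover plate is light grey with rails, the knob at crop (512,292), and the dial barely visible edge-on at (490,372). The adjuster's yaw is about -5°, the rack's about +5°.

```bash
python3 - <<'E'
from h import *
for n in("top","side"):
    d=np.load(n+"0.npz");P=d["P"]
    m=(P[...,0]>.42)&(P[...,0]<.548)&(P[...,1]>-.15)&(P[...,1]<.005)&(abs(P[...,2]-.1015)<.005)
    m=cv2.morphologyEx(m.astype(np.uint8),cv2.MORPH_OPEN,np.ones((3,3)))
    nn,l,st,ce=cv2.connectedComponentsWithStats(m,connectivity=4);k=1+np.argmax(st[1:,4]);q=P[l==k]
    print(n,st[k],cv2.minAreaRect(q[:,:2].astype(np.float32)*1000),q.mean(0))
d=np.load("top0.npz");P=d["P"]
# corners in crop -> world at z=.1
K=d["intrinsics"];k1=float(d["k1"])
c=np.array([[422,163],[622,183],[608,365],[405,347]],float)/3.6+[200,140]
p=cv2.undistortPoints(c.reshape(-1,1,2),K,np.array([k1,0,0,0])).reshape(-1,2)
r=np.c_[p,np.ones(4)]@d["R"];o=-d["R"].T@d["t"];X=o+r*((.1-o[2])/r[:,2])[:,None]
print(X.round(4),X.mean(0),[np.linalg.norm(X[i]-X[i-1]).round(4) for i in range(4)])
s=env.get_state()
x=-5.0
Rt=Ro.from_euler('z',x,degrees=True)*Ro.from_matrix(np.diag([-1,1,-1]))
print("inc",inc([.4755,-.0725,.17],Rt), Ro.from_quat(np.roll(s["orientation"],-1)).as_matrix().round(2))
E
```

```text
top [ 312  188   61   54 2719] ((492.5519714355469, -74.3532943725586), (120.11978912353516, 112.68427276611328), 84.97416687011719) [ 0.49202976 -0.07486882  0.10111335]
side [ 282  180   65   37 1437] ((492.3619384765625, -74.25587463378906), (123.60713958740234, 115.74266815185547), 85.3765640258789) [ 0.49714635 -0.06835376  0.10145243]
[[ 0.5539 -0.0207  0.1   ]
 [ 0.5434 -0.14    0.1   ]
 [ 0.435  -0.1309  0.1   ]
 [ 0.4439 -0.0127  0.1   ]] [ 0.4940145  -0.07604766  0.1       ] [np.float64(0.1103), np.float64(0.1198), np.float64(0.1088), np.float64(0.1185)]
inc [-0.946  -0.9755  0.1606  0.      0.     -0.0392] [[-0.94  0.33  0.  ]
 [ 0.33  0.94  0.  ]
 [-0.    0.   -1.  ]]
```

Call:
carry_out --increments '[[[-0.946,-0.9755,-0.1594,0,0,-0.0392],[-0.946,-0.9755,-0.1594,0,0,-0.0392],[-0.946,-0.9755,-0.1594,0,0,-0.0392],[-0.946,-0.9755,-0.1594,0,0,-0.0392],[-0.946,-0.9755,-0.1594,0,0,-0.0392]]]' --jaw 0.45

```text
clock: 1.52
tcp_pos: [0.3197, 0.2614, 0.2871]
orientation: [0.001, 0.043, 0.999, 0.0]
wrist_force: [1.6, -0.2, -0.2]
finger_gap: 0.0466
grip_force: 0.0
```

```bash
cat >> h.py <<'E'
DN=Ro.from_matrix(np.diag([-1,1,-1.]))
def Rt(deg): return Ro.from_euler('z',deg,degrees=True)*DN
def show():
    s=env.get_state();print(round(float(s["clock"]),2),np.round(s["tcp_pos"],4),np.round(s["wrist_force"],1),round(float(s["finger_gap"]),4),s["grip_force"])
E
python3 - <<'E'
from h import *
show();print(inc([.4755,-.0725,.2],Rt(-5)))
E
```

```text
1.52 [0.3197 0.2614 0.2871] [ 1.6 -0.2 -0.2] 0.0466 0.0
[-3.682e-01 -6.383e-01  1.742e-01  1.000e-04  2.000e-04  1.000e-04]
```

Call:
carry_out --increments '[[[-0.3682,-0.6383,-0.05,0,0,0],[-0.3682,-0.6383,-0.05,0,0,0],[-0.3682,-0.6383,-0.05,0,0,0],[-0.3682,-0.6383,-0.05,0,0,0],[-0.3682,-0.6383,-0.05,0,0,0]]]'

```text
clock: 2.15
tcp_pos: [0.4513, -0.0217, 0.3082]
orientation: [0.001, 0.044, 0.999, 0.0]
wrist_force: [1.8, 0.5, 0.6]
finger_gap: 0.0472
grip_force: 0.0
```

```bash
python3 - <<'E'
from h import *
show();print(inc([.4755,-.0725,.127],Rt(-5)))
E
```

```text
2.15 [ 0.4513 -0.0217  0.3082] [1.8 0.5 0.6] 0.0472 0.0
[-5.660e-02 -9.700e-02  3.625e-01  0.000e+00  2.000e-04 -1.000e-04]
```

Call:
carry_out --increments '[[[-0.0566,-0.097,0.1,0,0,0],[-0.0566,-0.097,0.2,0,0,0],[-0.0566,-0.097,0.2,0,0,0],[-0.0566,-0.097,0.2,0,0,0]]]'

```text
clock: 2.65
tcp_pos: [0.4752, -0.0702, 0.2095]
orientation: [0.001, 0.044, 0.999, -0.0]
wrist_force: [0.6, 0.1, 0.6]
finger_gap: 0.0464
grip_force: 0.0
```

```bash
python3 - <<'E'
from h import *
show();print(inc([.4755,-.0725,.127],Rt(-5)))
E
```

```text
2.65 [ 0.4752 -0.0702  0.2095] [0.6 0.1 0.6] 0.0464 0.0
[-0.0007 -0.0045  0.165  -0.      0.0002  0.    ]
```

Call:
carry_out --increments '[[[-0.0007,-0.0045,0.12,0,0,0],[-0.0007,-0.0045,0.165,0,0,0],[-0.0007,-0.0045,0.165,0,0,0]]]'

```text
clock: 3.02
tcp_pos: [0.4755, -0.072, 0.1265]
orientation: [0.001, 0.043, 0.999, -0.0]
wrist_force: [0.4, 0.0, -0.0]
finger_gap: 0.0475
grip_force: 0.0
```

Call:
carry_out --increments '[[[0,0,0,0,0,0],[0,0,0,0,0,0],[0,0,0,0,0,0],[0,0,0,0,0,0]]]' --jaw 1 --squeeze 25

```text
clock: 3.52
tcp_pos: [0.477, -0.0748, 0.1282]
orientation: [0.003, 0.044, 0.999, -0.002]
wrist_force: [-1.4, -5.6, 5.4]
finger_gap: 0.0169
grip_force: 25.4
```

```bash
python3 - <<'E'
from h import *
show()
E
```

```text
3.52 [ 0.477  -0.0748  0.1282] [-1.4 -5.6  5.4] 0.0169 25.404756367206573
```

Call:
carry_out --increments '[[[-0.04,-0.003,0,0,0,0],[-0.084,-0.005,0,0,0,0],[-0.086,-0.005,0,0,0,0],[-0.086,-0.005,0,0,0,0]]]'

```text
clock: 4.03
tcp_pos: [0.5202, -0.079, 0.1282]
orientation: [0.003, 0.043, 0.999, -0.0]
wrist_force: [1.9, 2.6, 4.9]
finger_gap: 0.0166
grip_force: 25.5
```

Call:
carry_out --increments '[[[0,0,0,0,0,0],[0,0,0,0,0,0],[0,0,0,0,0,0]]]' --jaw 0.45

```text
clock: 4.4
tcp_pos: [0.5172, -0.079, 0.1252]
orientation: [-0.0, 0.044, 0.999, 0.0]
wrist_force: [0.6, 0.0, -0.1]
finger_gap: 0.0468
grip_force: 0.0
```

Call:
carry_out --increments '[[[0,0,-0.125,0,0,0],[0,0,-0.25,0,0,0],[0.1,0.1,-0.3,0,0,0.0278],[0.1,0.3,-0.3,0,0,0.0278],[0.1,0.3,-0.3,0,0,0.0278]]]'

```text
clock: 5.03
tcp_pos: [0.4803, 0.0764, 0.2761]
orientation: [0.001, 0.131, 0.991, 0.0]
wrist_force: [0.1, -0.7, 0.3]
finger_gap: 0.0469
grip_force: 0.0
```

```bash
python3 - <<'E'
from h import *
show();print(inc([.4875,.0735,.29],Rt(5+90)), inc([.4875,.0735,.29],Rt(5-90)), env.get_state()["joint_pos"])
c=env.read_camera("top");np.savez("top1.npz",P=cloud(c),**c);P=cloud(c)
m=(P[...,0]>.42)&(P[...,0]<.6)&(P[...,1]>-.14)&(P[...,1]<-.02)&(abs(P[...,2]-.123)<.008);print(m.sum(),P[m].mean(0))
cv2.imwrite("pics/crop1.png",cv2.resize(c["frame"][175:265,290:400],None,fx=6,fy=6,interpolation=cv2.INTER_CUBIC))
E
```

```text
5.03 [0.4803 0.0764 0.2761] [ 0.1 -0.7  0.3] 0.0469 0.0
[-1.540e-02 -1.900e-03 -2.790e-02 -2.000e-04  2.000e-04 -3.057e-01] [-1.540e-02 -1.900e-03 -2.790e-02  2.000e-04  1.000e-04  1.943e-01] [-7.55368438e-03  1.33092469e-01 -1.21588868e-01  1.31463620e+00
  1.66356922e-04  2.54944179e-01]
63 [ 0.51793261 -0.07640236  0.12461021]
```

View pics/crop1.png

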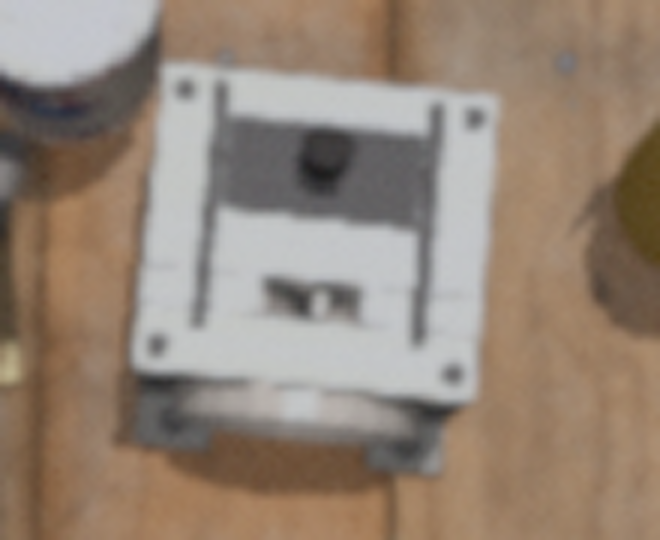

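The cover is open. The slot shows in the crop around (312,300) with a bright tooth at (320,300). The dial strip at (300,405) is too edge-on to read the pointer. Next I pick up the screwdriver.

```bash
python3 - <<'E'
from h import *
show();print(inc([.4885,.0742,.185],Rt(5)))
d=np.load("top1.npz")
def ray(px,z):
    p=cv2.undistortPoints((np.array(px,float)/6+[290,175]).reshape(-1,1,2),d["intrinsics"],np.array([float(d["k1"]),0,0,0])).reshape(-1,2)
    r=np.c_[p,np.ones(len(p))]@d["R"];o=-d["R"].T@d["t"];return o+r*((z-o[2])/r[:,2])[:,None]
print(ray([[262,278],[366,286],[360,323],[258,312],[312,300]],.1).round(4))
print("plate corners",(lambda X:(X.round(4),X.mean(0)))(ray([[165,62],[499,96],[476,402],[132,372]],.1)))
E
```

```text
5.08 [0.48   0.0807 0.276 ] [0.4 3.8 0.9] 0.047 0.0
[-1.980e-02 -8.900e-03  1.821e-01  6.000e-04  1.000e-04 -5.500e-02]
[[ 0.4763 -0.0567  0.1   ]
 [ 0.474  -0.0933  0.1   ]
 [ 0.4609 -0.0912  0.1   ]
 [ 0.4643 -0.0554  0.1   ]
 [ 0.4688 -0.0743  0.1   ]]
plate corners (array([[ 0.5537, -0.0213,  0.1   ],
       [ 0.543 , -0.1408,  0.1   ],
       [ 0.4337, -0.1318,  0.1   ],
       [ 0.4426, -0.0116,  0.1   ]]), array([ 0.49325606, -0.07638064,  0.1       ]))
```

Call:
carry_out --increments '[[[-0.0198,-0.0089,0,0,0,-0.028],[-0.0198,-0.0089,0,0,0,-0.055],[-0.0198,-0.0089,0.03,0,0,-0.055],[-0.0198,-0.0089,0.03,0,0,-0.055]]]'

```text
clock: 5.58
tcp_pos: [0.488, 0.0679, 0.2584]
orientation: [-0.002, -0.04, 0.999, 0.0]
wrist_force: [-0.1, 0.4, -0.4]
finger_gap: 0.0471
grip_force: 0.0
```

```bash
python3 - <<'E'
from h import *
show();print(inc([.4885,.0742,.185],Rt(5)))
E
```

```text
5.58 [0.488  0.0679 0.2584] [-0.1  0.4 -0.4] 0.0471 0.0
[-2.500e-03  1.240e-02  1.468e-01  1.000e-04 -5.000e-04 -1.100e-03]
```

Call:
carry_out --increments '[[[-0.002,0.0124,0.05,0,0,0],[-0.002,0.0124,0.147,0,0,0],[-0.002,0.0124,0.147,0,0,0],[-0.002,0.0124,0.147,0,0,0]]]'

```text
clock: 6.08
tcp_pos: [0.4901, 0.0742, 0.188]
orientation: [0.0, -0.041, 0.999, 0.0]
wrist_force: [-0.4, -0.4, 0.7]
finger_gap: 0.0468
grip_force: 0.0
```

Call:
carry_out --increments '[[[0,0,0,0,0,0],[0,0,0,0,0,0],[0,0,0,0,0,0],[0,0,0,0,0,0]]]' --jaw 1 --squeeze 70

```text
clock: 6.58
tcp_pos: [0.4911, 0.0743, 0.1888]
orientation: [0.002, -0.042, 0.999, -0.0]
wrist_force: [0.0, -0.8, 6.9]
finger_gap: 0.0273
grip_force: 68.6
```

```bash
python3 - <<'E'
from h import *
show()
E
```

```text
6.58 [0.4911 0.0743 0.1888] [ 0.  -0.8  6.9] 0.0273 68.56682773679495
```

Call:
carry_out --increments '[[[0,0,-0.06,0,0,0],[0,0,-0.16,0,0,0],[0,0,-0.26,0,0,0],[0,0,-0.26,0,0,0],[0,0,-0.26,0,0,0]]]'

```text
clock: 7.2
tcp_pos: [0.4895, 0.0742, 0.3165]
orientation: [0.0, -0.042, 0.999, 0.0]
wrist_force: [-0.6, -0.2, -2.1]
finger_gap: 0.027
grip_force: 69.0
```

```bash
python3 - <<'E'
from h import *
show();print(inc([.4683,-.0742,.318],Rt(-5)))
c=env.read_camera("side");P=cloud(c);t=np.array(env.get_state()["tcp_pos"])
px=proj(c,[t,t-[0,0,.168]]);print(px)
x,y=px.mean(0).astype(int)
cv2.imwrite("pics/s1.png",cv2.resize(c["frame"][y-70:y+70,x-80:x+80],None,fx=4,fy=4,interpolation=cv2.INTER_CUBIC))
for n in("driver_tip","screwdriver"):print([(np.round(d["position"],3),round(d["score"],2)) for d in env.find_in("side",n)[:2]])
E
```

```text
7.2 [0.4895 0.0742 0.3165] [-0.6 -0.2 -2.1] 0.027 68.96303694695234
[ 0.067  -0.2923 -0.0031  0.      0.      0.0271]
[[359.96950864 128.93933547]
 [355.77305827 211.88694964]]
[(array([0.498, 0.078, 0.319]), 0.69)]
[(array([0.501, 0.075, 0.315]), 0.73)]
```

View pics/s1.png

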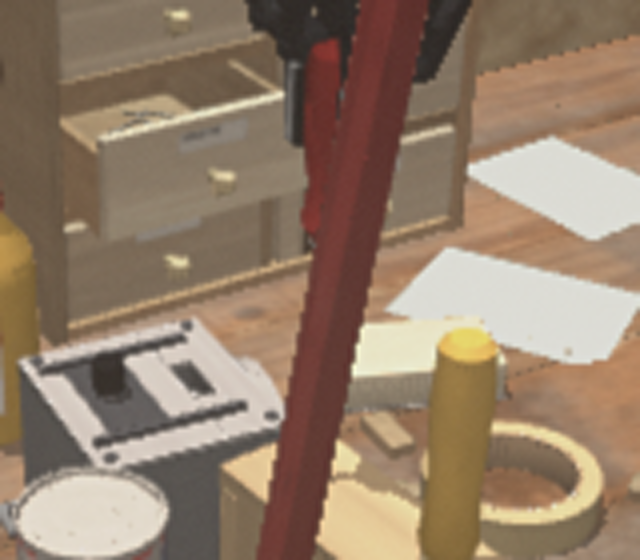

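The screwdriver is up in the gripper, with the handle at crop (320,130) partly behind the pole. The open slot is at crop (190,378). Next I move it above the slot.

Call:
carry_out --increments '[[[0.067,-0.2923,0,0,0,0.0271],[0.067,-0.2923,0,0,0,0.0271],[0.067,-0.2923,0,0,0,0.0271],[0.067,-0.2923,0,0,0,0.0271],[0.067,-0.2923,0,0,0,0.0271]]]'

```text
clock: 7.98
tcp_pos: [0.4681, -0.0736, 0.316]
orientation: [-0.001, 0.043, 0.999, 0.0]
wrist_force: [1.0, 0.1, -1.5]
finger_gap: 0.0269
grip_force: 69.3
```

```bash
cat >> h.py <<'E'
def shaft(name="side"):
    "axis of driver from depth: returns handle pts and shaft pts fits"
    c=env.read_camera(name);P=cloud(c);t=np.array(env.get_state()["tcp_pos"])
    o=-np.array(c["R"]).T@np.array(c["t"]);out=[]
    for a,b in((-.06,-.03),(-.085,-.065),(-.105,-.085),(-.125,-.105),(-.145,-.125),(-.175,-.145)):
        m=(np.hypot(P[...,0]-t[0],P[...,1]-t[1])<.022)&(P[...,2]>t[2]+a)&(P[...,2]<t[2]+b)
        if m.sum()<3: continue
        q=np.median(P[m],0);v=q-o;v[2]=0;v/=np.linalg.norm(v);r=.014 if a>-.06 or a==-.06 else .0032
        out.append((q+v*r*.9-t).round(4));print(m.sum(),out[-1])
    return c,P
E
python3 - <<'E'
from h import *
show();c,P=shaft();t=np.array(env.get_state()["tcp_pos"])
print(proj(c,[t-[0,0,.168],[.4683,-.0742,.1]]))
x,y=proj(c,t-[0,0,.15])[0].astype(int)
cv2.imwrite("pics/s2.png",cv2.resize(c["frame"][y-50:y+50,x-65:x+65],None,fx=6,fy=6,interpolation=cv2.INTER_CUBIC));print(x-65,y-50)
print([(np.round(d["position"],4),round(d["score"],2)) for d in env.find_in("side","driver_tip")[:2]])
E
```

```text
7.97 [ 0.4681 -0.0736  0.316 ] [ 1.   0.1 -1.5] 0.0269 69.25925239920616
162 [-0.0027 -0.0005 -0.0433]
36 [-0.0023  0.0009 -0.0756]
33 [-0.0023 -0.0003 -0.0952]
30 [-0.0017 -0.     -0.1131]
25 [-0.002  -0.0005 -0.1357]
27 [-0.0025 -0.0008 -0.1557]
[[325.17527573 175.09157712]
 [324.83499968 194.09027566]]
260 117
[(array([ 0.4674, -0.0724,  0.2733]), 0.92)]
```

View pics/s2.png

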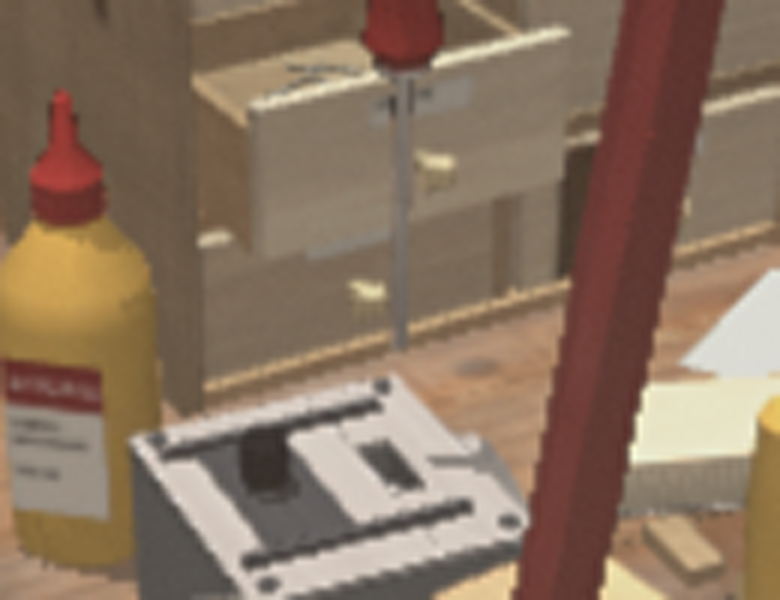

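The shaft hangs vertical in the gripper, tip at crop (402,347), slot at crop (390,465). I read the tooth phase from the earlier top image.

```bash
python3 - <<'E'
from h import *
d=np.load("top1.npz");P=d["P"];F=d["frame"].mean(2)
C=np.array([.4683,-.0742,.1]);R=Ro.from_euler('z',-5,degrees=True).as_matrix()
L=(P-C)@R
for v in range(221,230):
    print(v,[int(F[v,u]) for u in range(331,354)])
for v in range(223,228):
    print(v,[(int(round(1000*L[v,u,1])),int(round(1000*L[v,u,2]))) for u in range(332,352)])
E
```

```text
221 [197, 192, 172, 141, 127, 129, 139, 150, 160, 169, 177, 177, 175, 176, 176, 176, 181, 184, 187, 193, 196, 198, 196]
222 [196, 190, 166, 122, 95, 91, 97, 104, 116, 127, 134, 131, 128, 124, 125, 129, 139, 150, 164, 181, 192, 197, 195]
223 [195, 192, 169, 129, 96, 84, 78, 74, 84, 95, 102, 121, 133, 119, 96, 93, 101, 111, 128, 163, 188, 195, 193]
224 [195, 192, 177, 147, 115, 99, 86, 73, 67, 70, 94, 142, 163, 141, 99, 81, 89, 96, 119, 160, 186, 195, 196]
225 [194, 191, 179, 155, 130, 119, 110, 88, 73, 66, 98, 152, 173, 150, 103, 88, 94, 97, 121, 169, 192, 197, 197]
226 [190, 184, 175, 155, 139, 135, 125, 106, 84, 72, 105, 160, 176, 152, 122, 117, 115, 111, 131, 172, 193, 196, 197]
227 [186, 179, 175, 166, 161, 155, 152, 136, 120, 106, 118, 153, 167, 153, 144, 143, 136, 125, 139, 175, 192, 196, 197]
228 [192, 191, 191, 188, 189, 184, 180, 174, 164, 157, 153, 161, 166, 166, 168, 166, 160, 151, 151, 170, 186, 191, 193]
229 [195, 194, 195, 194, 194, 193, 193, 191, 189, 188, 187, 187, 188, 190, 190, 188, 183, 177, 172, 175, 181, 187, 188]
223 [(21, 1), (19, -15), (17, -19), (13, -94), (11
[... 356 characters left out ...]
), (-19, -94), (-17, 0), (-19, -3)]
225 [(21, 0), (19, -14), (16, -18), (14, -22), (12, -26), (10, -28), (7, -35), (5, -36), (3, -35), (1, -22), (-1, -12), (-3, -11), (-6, -37), (-8, -41), (-10, -42), (-15, -96), (-14, -29), (-16, -26), (-17, 3), (-19, -1)]
226 [(21, 1), (18, -16), (16, -19), (14, -23), (12, -27), (10, -30), (7, -34), (5, -36), (3, -32), (1, -22), (-1, -13), (-3, -14), (-6, -35), (-8, -35), (-10, -31), (-12, -31), (-14, -25), (-16, -26), (-17, -1), (-19, 1)]
227 [(20, 1), (18, -17), (16, -19), (14, -21), (12, -25), (9, -32), (7, -36), (5, -36), (3, -32), (1, -21), (-1, -14), (-3, -14), (-6, -33), (-8, -33), (-10, -34), (-12, -28), (-14, -28), (-16, -26), (-17, 2), (-19, -1)]
```

```bash
python3 - <<'E'
from h import *
show();print(inc([.4713,-.0673,.244],Rt(-5)))
E
```

```text
8.07 [ 0.4684 -0.0732  0.3164] [ 0.5  0.1 -0.8] 0.0269 69.25742391496897
[-5.000e-03  1.220e-02  1.447e-01  1.000e-04 -1.000e-04  3.000e-04]
```

Call:
carry_out --increments '[[[-0.005,0.0122,0,0,0,0],[-0.005,0.0122,0.06,0,0,0],[-0.005,0.0122,0.08,0,0,0],[-0.005,0.0122,0.08,0,0,0]]]'

```text
clock: 8.57
tcp_pos: [0.4711, -0.0676, 0.2763]
orientation: [-0.001, 0.043, 0.999, 0.0]
wrist_force: [0.1, -0.9, -0.9]
finger_gap: 0.0272
grip_force: 69.3
```

```bash
python3 - <<'E'
from h import *
show();c,P=shaft();print(inc([.4713,-.0673,.244],Rt(-5)))
t=np.array(env.get_state()["tcp_pos"]);x,y=proj(c,t-[0,0,.168])[0];x0,y0=int(x)-33,int(y)-22
im=cv2.resize(c["frame"][y0:y0+50,x0:x0+66],None,fx=10,fy=10,interpolation=cv2.INTER_CUBIC)
cv2.imwrite("pics/s3.png",im);print(x0,y0)
E
```

```text
8.57 [ 0.4711 -0.0676  0.2763] [ 0.1 -0.9 -0.9] 0.0272 69.26173120737076
154 [-0.0029  0.0005 -0.0435]
25 [-0.0029  0.0016 -0.0751]
26 [-0.0037  0.0008 -0.0951]
24 [-0.0035  0.001  -0.1151]
27 [-0.0024  0.0002 -0.1341]
35 [-0.003  -0.0011 -0.1619]
[ 0.0005  0.0012  0.066   0.     -0.      0.0002]
292 170
```

View pics/s3.png

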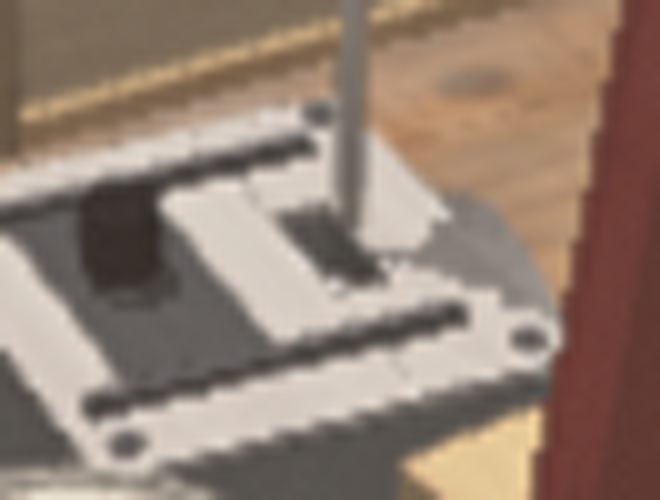

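Tip is just above the slot (crop (350,232), slot from (290,210) to (375,280)); it lines up with the +y half as intended. Inserting.

Call:
carry_out --increments '[[[0,0.002,0.025,0,0,0],[0,0.002,0.045,0,0,0],[0,0.002,0.064,0,0,0],[0,0.002,0.064,0,0,0]]]'

```text
clock: 9.12
tcp_pos: [0.4709, -0.0672, 0.2437]
orientation: [-0.001, 0.043, 0.999, 0.0]
wrist_force: [-0.0, 0.4, -0.6]
finger_gap: 0.0271
grip_force: 69.3
```

```bash
cat >> h.py <<'E'
def teeth():
    c=env.read_camera("top");P=cloud(c);F=c["frame"].mean(2)
    C=np.array([.4683,-.0738,.1]);R=Ro.from_euler('z',-5,degrees=True).as_matrix();L=(P-C)@R
    for v in(224,225,226): print(v,[(int(round(1000*L[v,u,1])),int(round(1000*L[v,u,2]))) for u in range(332,352)])
    return c
E
python3 - <<'E'
from h import *
show();s=env.get_state();print(s["ft_torque"]);c=teeth()
E
```

```text
9.12 [ 0.4709 -0.0672  0.2437] [-0.   0.4 -0.6] 0.0271 69.25659634172916
[ 0.03552839 -0.0047836   0.02284457]
224 [(26, 627), (26, 626), (25, 625), (24, 627), (24, 627), (23, 626), (23, 626), (22, 625), (22, 625), (21, 625), (21, 625), (20, 626), (20, 625), (19, 626), (19, 626), (18, 625), (17, 625), (17, 625), (16, 626), (16, 625)]
225 [(26, 626), (25, 626), (25, 627), (24, 626), (24, 626), (23, 626), (23, 626), (22, 628), (22, 627), (21, 625), (21, 626), (20, 626), (20, 626), (19, 625), (18, 625), (18, 625), (17, 624), (17, 625), (16, 624), (16, 625)]
226 [(26, 627), (25, 627), (25, 627), (24, 628), (24, 627), (23, 627), (23, 626), (22, 626), (22, 627), (21, 625), (21, 626), (20, 625), (19, 625), (19, 627), (18, 625), (18, 626), (17, 626), (17, 625), (16, 624), (16, 625)]
```

Call:
carry_out --increments '[[[0,-0.01,0,0,0,0],[0,-0.018,0,0,0,0],[0,-0.026,0,0,0,0],[0,-0.033,0,0,0,0],[0,-0.039,0,0,0,0]]]'

```text
clock: 9.8
tcp_pos: [0.4699, -0.087, 0.2449]
orientation: [0.0, 0.043, 0.999, 0.0]
wrist_force: [-0.1, 2.8, -1.4]
finger_gap: 0.0269
grip_force: 69.2
```

Call:
carry_out --increments '[[[0,0,0,0,0,0],[0,0,0,0,0,0]]]'

```text
clock: 10.05
tcp_pos: [0.47, -0.0872, 0.245]
orientation: [0.0, 0.044, 0.999, -0.001]
wrist_force: [-0.9, 0.7, 1.2]
finger_gap: 0.0271
grip_force: 69.5
```

```bash
python3 - <<'E'
from h import *
show();s=env.get_state();print(s["ft_torque"]);shaft()
E
```

```text
10.05 [ 0.47   -0.0872  0.245 ] [-0.9  0.7  1.2] 0.0271 69.49103705585003
[ 0.25680622  0.02589718 -0.04256502]
141 [-0.0024 -0.0004 -0.0427]
25 [-0.0018 -0.0003 -0.0749]
24 [-0.0018  0.0007 -0.0952]
24 [-0.0012  0.0004 -0.1142]
109 [-0.0006 -0.0024 -0.1441]
52 [-0.0049 -0.0005 -0.146 ]
```

Call:
carry_out --increments '[[[0,0.001,-0.042,0,0,0],[0,0.001,-0.042,0,0,0],[0,0.041,-0.042,0,0,0],[0,0.041,-0.042,0,0,0],[0,0.041,-0.03,0,0,0]]]'

```text
clock: 10.72
tcp_pos: [0.4718, -0.0667, 0.2594]
orientation: [0.0, 0.043, 0.999, -0.0]
wrist_force: [-0.0, 0.1, -1.8]
finger_gap: 0.0269
grip_force: 69.4
```

Call:
carry_out --increments '[[[0,0,0.03,0,0,0],[0,0,0.031,0,0,0]]]'

```text
clock: 10.98
tcp_pos: [0.4705, -0.0663, 0.2423]
orientation: [-0.002, 0.044, 0.999, 0.0]
wrist_force: [-0.9, 0.8, -1.3]
finger_gap: 0.027
grip_force: 69.4
```

```bash
python3 - <<'E'
from h import *
show();print(inc([.4709,-.0668,.244],Rt(-5)))
E
```

```text
10.97 [ 0.4705 -0.0663  0.2423] [-0.9  0.8 -1.3] 0.027 69.4285435974598
[-0.0009 -0.0009 -0.0035  0.0001 -0.0005 -0.    ]
```

Clean entry. Second stroke, then lift out and check the wheel from above.

Call:
carry_out --increments '[[[0,-0.01,-0.003,0,0,0],[0,-0.019,-0.003,0,0,0],[0,-0.027,-0.003,0,0,0],[0,-0.035,-0.003,0,0,0],[0,-0.041,-0.003,0,0,0]]]'

```text
clock: 11.6
tcp_pos: [0.47, -0.0871, 0.246]
orientation: [0.0, 0.044, 0.999, -0.0]
wrist_force: [0.6, 2.5, 0.0]
finger_gap: 0.027
grip_force: 69.3
```

Call:
carry_out --increments '[[[0,0,0,0,0,0],[0,0,0,0,0,0]]]'

```text
clock: 11.85
tcp_pos: [0.47, -0.0873, 0.2461]
orientation: [0.0, 0.044, 0.999, -0.001]
wrist_force: [0.5, 0.2, 0.3]
finger_gap: 0.027
grip_force: 69.6
```

Call:
carry_out --increments '[[[0,0,-0.05,0,0,0],[0,0,-0.15,0,0,0],[-0.1,0.2,-0.16,0,0,0],[-0.1,0.3,-0.16,0,0,0],[-0.1,0.3,-0.16,0,0,0]]]'

```text
clock: 12.48
tcp_pos: [0.5335, 0.0602, 0.3258]
orientation: [0.0, 0.043, 0.999, -0.001]
wrist_force: [-0.3, -0.2, -1.7]
finger_gap: 0.0267
grip_force: 69.6
```

```bash
python3 - <<'E'
from h import *
show();c=teeth()
cv2.imwrite("pics/t2.png",cv2.resize(c["frame"][175:265,290:400],None,fx=6,fy=6,interpolation=cv2.INTER_CUBIC))
E
```

```text
12.47 [0.5335 0.0602 0.3258] [-0.3 -0.2 -1.7] 0.0267 69.61338233202696
224 [(21, 0), (18, -22), (16, -25), (14, -26), (12, -30), (9, -38), (7, -35), (5, -34), (3, -15), (1, -14), (-1, -13), (-4, -33), (-6, -37), (-11, -99), (-13, -93), (-15, -95), (-17, -94), (-20, -93), (-17, -1), (-19, 3)]
225 [(20, 1), (18, -24), (16, -24), (14, -27), (12, -29), (9, -35), (7, -32), (5, -34), (3, -12), (1, -11), (-2, -35), (-4, -33), (-6, -34), (-8, -29), (-10, -30), (-12, -27), (-14, -22), (-16, -21), (-17, 0), (-19, 1)]
226 [(20, 1), (18, -20), (16, -24), (14, -27), (11, -29), (9, -33), (7, -37), (5, -35), (3, -10), (1, -13), (-2, -35), (-4, -38), (-6, -32), (-8, -30), (-10, -27), (-12, -26), (-14, -20), (-16, -22), (-17, 2), (-20, -1)]
```

View pics/t2.png

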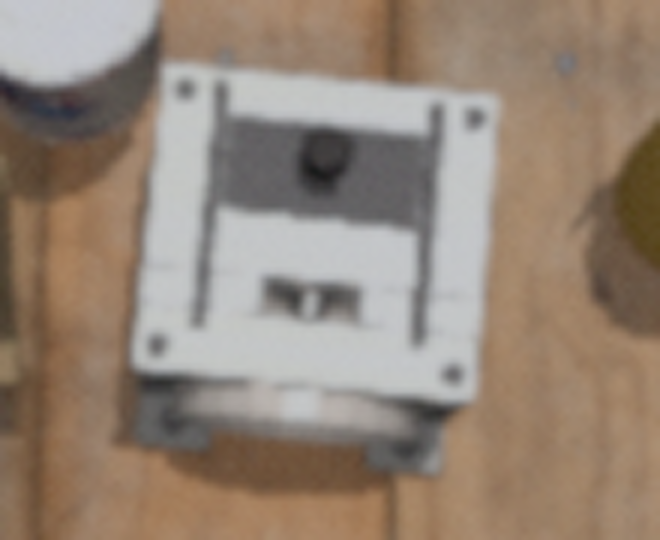

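Slot in the crop shows a tooth upright at (312,303), now about centred on the slot; the pointer isn't visible edge-on. From the phase, the wheel is at about -0.64, so repeating the stroke exactly should bring it to about 0. I'll diff the dial strip as a check.

```bash
python3 - <<'E'
from h import *
show();print(inc([.4708,-.0667,.28],Rt(-5)))
a=np.load("top1.npz")["frame"].astype(int).mean(2);c=env.read_camera("top");b=c["frame"].astype(int).mean(2);np.savez("top2.npz",**c)
D=(b-a)[236:250,312:366];print(np.abs(D).max(),[(int(x)+312,int(y)+236,int(D[y,x])) for y,x in zip(*np.where(abs(D)>14))])
A=Ro.from_euler('z',-5,degrees=True).as_matrix();C=np.array([.4932,-.0757,0])
for ang in(-1.8,-1.16,-.63,0): print(ang,proj(c,C+A@np.array([-.068,-.038*np.sin(ang),.052+.038*np.cos(ang)])))
E
```

```text
12.53 [0.5342 0.063  0.3255] [ 1.6  1.1 -0.8] 0.027 69.61035490036011
[ 1.051e-01 -2.692e-01  9.050e-02  2.000e-04  2.000e-04  7.000e-04]
8.666666666666657 []
-1.8 [[322.12930271 245.87140794]]
-1.16 [[323.09417424 245.12763529]]
-0.63 [[328.90625045 245.14486936]]
0 [[339.50298468 245.94153969]]
```

Call:
carry_out --increments '[[[0.105,-0.269,0,0,0,0],[0.105,-0.269,0,0,0,0],[0.105,-0.269,0,0,0,0],[0.105,-0.269,0.06,0,0,0],[0.105,-0.269,0.08,0,0,0]]]'

```text
clock: 13.2
tcp_pos: [0.4674, -0.072, 0.2844]
orientation: [-0.001, 0.044, 0.999, -0.0]
wrist_force: [0.2, -0.1, -0.6]
finger_gap: 0.0271
grip_force: 69.7
```

Call:
carry_out --increments '[[[0,0,0,0,0,0],[0,0,0,0,0,0]]]'

```text
clock: 13.45
tcp_pos: [0.4691, -0.0711, 0.2865]
orientation: [0.0, 0.043, 0.999, -0.0]
wrist_force: [-0.3, 0.4, -0.7]
finger_gap: 0.0272
grip_force: 69.7
```

```bash
python3 - <<'E'
from h import *
show();print(inc([.4710,-.0667,.2435],Rt(-5)));shaft()
E
```

```text
13.45 [ 0.4691 -0.0711  0.2865] [-0.3  0.4 -0.7] 0.0272 69.70184795558453
[-0.003   0.0092  0.086  -0.0001  0.0002  0.0001]
157 [-0.0024  0.0001 -0.043 ]
28 [-0.0026  0.0007 -0.0774]
33 [-0.0015  0.0004 -0.0952]
25 [-0.0014  0.0002 -0.116 ]
24 [-1.800e-03 -1.000e-04 -1.364e-01]
26 [-0.0015 -0.0003 -0.1556]
```

Call:
carry_out --increments '[[[-0.002,0.0092,0,0,0,0],[-0.002,0.0092,0.04,0,0,0],[-0.002,0.0092,0.065,0,0,0],[-0.002,0.0092,0.084,0,0,0],[-0.002,0.0092,0.084,0,0,0]]]'

```text
clock: 14.12
tcp_pos: [0.4697, -0.0664, 0.2431]
orientation: [-0.001, 0.043, 0.999, 0.0]
wrist_force: [0.1, 0.7, -0.9]
finger_gap: 0.0268
grip_force: 69.7
```

```bash
python3 - <<'E'
from h import *
show();print(inc([.470,-.0872,.2460],Rt(-5)))
E
```

```text
14.12 [ 0.4697 -0.0664  0.2431] [ 0.1  0.7 -0.9] 0.0268 69.72018085420132
[-0.0042 -0.0414 -0.0058  0.0001 -0.0002  0.0001]
```

Call:
carry_out --increments '[[[0,-0.01,-0.003,0,0,0],[0,-0.019,-0.003,0,0,0],[0,-0.027,-0.003,0,0,0],[0,-0.035,-0.003,0,0,0],[0,-0.04,-0.003,0,0,0]]]'

```text
clock: 14.75
tcp_pos: [0.4684, -0.0869, 0.2454]
orientation: [0.0, 0.044, 0.999, -0.0]
wrist_force: [-0.1, 2.1, 0.2]
finger_gap: 0.0268
grip_force: 69.6
```

Call:
carry_out --increments '[[[0,0,0,0,0,0],[0,0,0,0,0,0]]]'

```text
clock: 15.0
tcp_pos: [0.4685, -0.087, 0.2455]
orientation: [0.0, 0.044, 0.999, -0.001]
wrist_force: [-0.3, 1.3, 1.0]
finger_gap: 0.027
grip_force: 69.8
```

Call:
carry_out --increments '[[[0,0,-0.05,0,0,0],[0,0,-0.15,0,0,0],[-0.05,0.2,-0.16,0,0,0],[-0.05,0.32,-0.16,0,0,-0.014],[-0.05,0.32,-0.16,0,0,-0.028]]]'

```text
clock: 15.62
tcp_pos: [0.5076, 0.0725, 0.3254]
orientation: [0.0, -0.047, 0.999, -0.001]
wrist_force: [1.1, -0.7, -0.7]
finger_gap: 0.0269
grip_force: 69.8
```

```bash
python3 - <<'E'
from h import *
show();c=teeth();b=np.load("top2.npz")["frame"].astype(int).mean(2)
D=(c["frame"].astype(int).mean(2)-b)[236:252,312:366];print(np.abs(D).max(),[(int(x)+312,int(y)+236,int(D[y,x])) for y,x in zip(*np.where(abs(D)>14))])
E
```

```text
15.62 [0.5076 0.0725 0.3254] [ 1.1 -0.7 -0.7] 0.0269 69.78356581181288
224 [(21, -3), (18, -19), (16, -23), (14, -24), (12, -29), (9, -36), (7, -36), (5, -34), (3, -16), (1, -12), (-1, -12), (-4, -34), (-6, -36), (-10, -94), (-13, -95), (-15, -95), (-17, -95), (-20, -92), (-17, 0), (-19, -2)]
225 [(20, 0), (18, -17), (16, -25), (14, -25), (11, -32), (9, -32), (7, -37), (5, -36), (3, -13), (1, -11), (-1, -12), (-4, -35), (-6, -35), (-8, -34), (-10, -28), (-12, -27), (-14, -22), (-16, -22), (-17, -1), (-19, -1)]
226 [(20, 1), (18, -19), (16, -23), (14, -27), (11, -32), (9, -34), (7, -35), (5, -33), (3, -12), (1, -12), (-2, -36), (-4, -32), (-6, -31), (-8, -33), (-10, -30), (-12, -26), (-15, -26), (-16, -20), (-17, 1), (-19, 2)]
8.333333333333329 []
```

```bash
python3 - <<'E'
from h import *
c=env.read_camera("top");f=c["frame"].astype(float).mean(2)
for n in("top1","top2"):
    D=f-np.load(n+".npz")["frame"].astype(float).mean(2)
    G=cv2.GaussianBlur(D,(0,0),1.2)[238:252,312:366]
    for s in(1,-1):
        y,x=np.unravel_index(np.argmax(s*G),G.shape);print(n,x+312,y+238,G[y,x].round(1),G.std().round(2))
for y in range(240,250): print(y,f[y,320:358].astype(int).tolist())
print([(np.round(d["position"],4),round(d["score"],2)) for d in env.find_in("top","star_wheel")[:3]])
show();print(inc([.4895,.0742,.3165],Rt(5)));shaft()
E
```

```text
top1 338 239 8.6 1.09
top1 318 238 3.8 1.09
top2 335 242 6.3 0.78
top2 317 238 2.5 0.78
240 [94, 106, 119, 138, 148, 150, 153, 158, 164, 165, 167, 172, 180, 184, 184, 183, 183, 189, 195, 196, 196, 198, 194, 178, 167, 164, 163, 161, 159, 156, 152, 157, 162, 172, 178, 179, 178, 179]
241 [102, 119, 131, 144, 153, 156, 159, 166, 171, 171, 172, 176, 181, 185, 186, 187, 190, 197, 202, 204, 204, 204, 197, 187, 180, 178, 175, 174, 170, 163, 155, 145, 137, 132, 131, 125, 121, 120]
242 [111, 124, 134, 147, 152, 156, 158, 166, 169, 170, 172, 173, 179, 184, 185, 186, 190, 196, 202, 204, 204, 204, 198, 190, 185, 184, 183, 182, 177, 173, 168, 163, 150, 137, 128, 115, 101, 90]
243 [101, 116, 127, 135, 140, 142, 149, 154, 159, 162, 164, 165, 174, 178, 178, 182, 189, 194, 201, 202, 203, 201, 196, 189, 185, 183, 184, 182, 177, 173, 171, 171, 163, 154, 149, 138, 120, 104]
244 [86, 95, 102, 109, 117, 119, 120, 128, 133, 138, 141, 147, 159, 159, 161, 166, 173, 183, 189, 189, 190, 188, 188, 182, 181, 181, 183, 180, 174, 172, 172, 170, 166, 158, 158, 151, 137, 119]
245 [76, 85, 93, 98, 100, 106, 104, 111, 
[... 512 characters left out ...]
122, 118, 114]
248 [101, 102, 102, 99, 93, 87, 85, 84, 87, 88, 89, 93, 93, 95, 94, 97, 103, 104, 106, 109, 109, 111, 114, 111, 113, 115, 112, 113, 112, 110, 104, 103, 105, 105, 102, 98, 87, 88]
249 [92, 93, 96, 92, 88, 82, 85, 85, 83, 88, 89, 87, 85, 92, 90, 91, 88, 94, 94, 95, 96, 94, 98, 96, 97, 94, 92, 96, 94, 95, 89, 94, 99, 100, 95, 85, 70, 69]
[(array([ 0.471 , -0.075 ,  0.0687]), 0.38)]
15.78 [0.5073 0.0719 0.3251] [ 0.8 -0.2 -0.6] 0.0272 69.81552846729755
[ 0.0351  0.0079  0.0171 -0.0002 -0.      0.0008]
203 [-0.0009  0.0004 -0.0431]
37 [-0.0017  0.0011 -0.076 ]
36 [-0.0017  0.001  -0.0946]
28 [-0.0012  0.0004 -0.1153]
20 [-0.0007  0.0003 -0.1329]
5 [-1.000e-04 -6.000e-04 -1.499e-01]
```

Call:
carry_out --increments '[[[0.033,0.0065,0,0,0,0],[0.033,0.0065,0,0,0,0],[0.033,0.0065,0.01,0,0,0],[0.033,0.0065,0.01,0,0,0]]]'

```text
clock: 16.32
tcp_pos: [0.4906, 0.0719, 0.3197]
orientation: [-0.0, -0.044, 0.999, -0.0]
wrist_force: [0.5, 0.4, -0.8]
finger_gap: 0.0268
grip_force: 69.8
```

```bash
python3 - <<'E'
from h import *
show();print(inc([.4905,.0743,.30],Rt(5)));shaft("top")
E
```

```text
16.32 [0.4906 0.0719 0.3197] [ 0.5  0.4 -0.8] 0.0268 69.80925690382719
[-0.0002  0.0049  0.0393 -0.     -0.0001  0.0001]
52 [-0.0026  0.0032 -0.0421]
5 [-0.0025 -0.0003 -0.1001]
6 [-0.0024 -0.0008 -0.1173]
6 [-2.600e-03  1.000e-04 -1.394e-01]
4 [-1.600e-03  1.000e-04 -1.546e-01]
```

Call:
carry_out --increments '[[[-0.0005,0.0049,0,0,0,0],[-0.0005,0.0049,0.02,0,0,0],[-0.0005,0.0049,0.04,0,0,0],[-0.0005,0.0049,0.06,0,0,0],[-0.0005,0.0049,0.07,0,0,0]]]'

```text
clock: 17.0
tcp_pos: [0.49, 0.075, 0.2841]
orientation: [-0.001, -0.045, 0.999, 0.0]
wrist_force: [0.3, 0.2, -1.3]
finger_gap: 0.0271
grip_force: 69.8
```

```bash
python3 - <<'E'
from h import *
show();print(inc([.4910,.0743,.19],Rt(5)))
E
```

```text
17.0 [0.49   0.075  0.2841] [ 0.3  0.2 -1.3] 0.0271 69.8070802912116
[-0.0022 -0.0016  0.1882  0.     -0.0002  0.0003]
```

Call:
carry_out --increments '[[[-0.001,-0.001,0.05,0,0,0],[-0.001,-0.001,0.1,0,0,0],[-0.001,-0.001,0.14,0,0,0],[-0.001,-0.001,0.17,0,0,0],[-0.001,-0.001,0.186,0,0,0]]]'

```text
clock: 17.62
tcp_pos: [0.4908, 0.0745, 0.1915]
orientation: [-0.0, -0.044, 0.999, 0.0]
wrist_force: [-0.2, 0.7, -0.6]
finger_gap: 0.0271
grip_force: 69.8
```

Call:
carry_out --increments '[[[0,0,0,0,0,0],[0,0,0,0,0,0]]]'

```text
clock: 17.88
tcp_pos: [0.4915, 0.0745, 0.193]
orientation: [0.001, -0.045, 0.999, 0.0]
wrist_force: [0.3, 0.2, -0.7]
finger_gap: 0.0271
grip_force: 69.8
```

```bash
python3 - <<'E'
from h import *
show()
E
```

```text
17.88 [0.4915 0.0745 0.193 ] [ 0.3  0.2 -0.7] 0.0271 69.79929126799107
```

Call:
carry_out --increments '[[[0,0,0.007,0,0,0],[0,0,0.007,0,0,0]]]'

```text
clock: 18.12
tcp_pos: [0.4913, 0.0745, 0.189]
orientation: [0.0, -0.044, 0.999, 0.0]
wrist_force: [0.0, 0.5, -0.9]
finger_gap: 0.027
grip_force: 70.0
```

Call:
carry_out --increments '[[[0,0,0,0,0,0],[0,0,0,0,0,0],[0,0,0,0,0,0],[0,0,-0.004,0,0,0]]]' --jaw 0.45

```text
clock: 18.62
tcp_pos: [0.4909, 0.0745, 0.1907]
orientation: [-0.0, -0.045, 0.999, 0.0]
wrist_force: [0.4, -0.7, 0.3]
finger_gap: 0.0471
grip_force: 0.0
```

Call:
carry_out --increments '[[[0,0,-0.06,0,0,0],[0,0,-0.18,0,0,0],[0,0,-0.22,0,0,0],[0,-0.1,-0.22,0,0,0.0139],[0,-0.2,-0.22,0,0,0.0278]]]'

```text
clock: 19.25
tcp_pos: [0.5003, -0.0257, 0.3015]
orientation: [0.001, 0.043, 0.999, -0.0]
wrist_force: [0.2, 0.0, 0.0]
finger_gap: 0.0466
grip_force: 0.0
```

```bash
python3 - <<'E'
from h import *
show();c=env.read_camera("top");P=cloud(c)
def g(x0,x1,y0,y1,z0,z1):
    m=(P[...,0]>x0)&(P[...,0]<x1)&(P[...,1]>y0)&(P[...,1]<y1)&(P[...,2]>z0)&(P[...,2]<z1);print(m.sum(),P[m].mean(0).round(4),P[m][:,2].max().round(4))
g(.40,.56,.03,.11,.205,.235);g(.40,.56,.12,.2,.235,.27);g(.49,.56,-.11,-.04,.113,.135)
print(inc([.5193,-.0775,.23],Rt(-5)))
E
```

```text
19.25 [ 0.5003 -0.0257  0.3015] [0.2 0.  0. ] 0.0466 0.0<stdin>:4: RuntimeWarning: Mean of empty slice.
  ret = um.true_divide(
Traceback (most recent call last):
ValueError: zero-size array to reduction operation maximum which has no identity
```

```bash
python3 - <<'E'
from h import *
show();print(inc([.519,-.0785,.19],Rt(-5)))
E
```

```text
19.3 [ 0.5009 -0.0312  0.301 ] [ 2.4 -2.8  0.2] 0.0468 0.0
[-0.0445 -0.0899  0.2224 -0.0006  0.0003 -0.0011]
```

Call:
carry_out --increments '[[[-0.04,-0.09,0,0,0,0],[-0.04,-0.09,0.1,0,0,0],[-0.04,-0.09,0.2,0,0,0],[-0.04,-0.09,0.2,0,0,0],[-0.04,-0.09,0.2,0,0,0]]]'

```text
clock: 19.92
tcp_pos: [0.5168, -0.0717, 0.2025]
orientation: [0.001, 0.043, 0.999, -0.0]
wrist_force: [0.4, -0.3, 0.3]
finger_gap: 0.0472
grip_force: 0.0
```

```bash
python3 - <<'E'
from h import *
show();print(inc([.519,-.0785,.127],Rt(-5)))
c=env.read_camera("top");P=cloud(c)
for z0,z1,y0,y1 in((.205,.235,.03,.11),(.235,.27,.12,.2)):
    m=(P[...,0]>.4)&(P[...,0]<.56)&(P[...,1]>y0)&(P[...,1]<y1)&(P[...,2]>z0)&(P[...,2]<z1)
    if m.any(): print(m.sum(),P[m].mean(0).round(4))
E
```

```text
19.93 [ 0.5168 -0.0717  0.2025] [ 0.4 -0.3  0.3] 0.0472 0.0
[-0.0052 -0.0131  0.1511 -0.      0.0003  0.0003]
189 [0.4795 0.162  0.2491]
```

Call:
carry_out --increments '[[[-0.005,-0.0131,0.05,0,0,0],[-0.005,-0.0131,0.12,0,0,0],[-0.005,-0.0131,0.151,0,0,0],[-0.005,-0.0131,0.151,0,0,0]]]'

```text
clock: 20.48
tcp_pos: [0.5181, -0.0783, 0.1258]
orientation: [0.0, 0.043, 0.999, 0.0]
wrist_force: [0.1, -0.6, 0.0]
finger_gap: 0.0472
grip_force: 0.0
```

Call:
carry_out --increments '[[[0,0,0,0,0,0],[0,0,0,0,0,0],[0,0,0,0,0,0],[0,0,0,0,0,0]]]' --jaw 1 --squeeze 25

```text
clock: 20.98
tcp_pos: [0.519, -0.0788, 0.1269]
orientation: [0.002, 0.043, 0.999, -0.0]
wrist_force: [-0.3, 0.2, 5.1]
finger_gap: 0.0166
grip_force: 24.8
```

Call:
carry_out --increments '[[[0.03,0.003,0,0,0,0],[0.06,0.003,0,0,0,0],[0.088,0.003,0,0,0,0],[0.094,0.003,0,0,0,0],[0.094,0.003,0,0,0,0]]]'

```text
clock: 21.6
tcp_pos: [0.4731, -0.0745, 0.1269]
orientation: [0.003, 0.043, 0.999, -0.002]
wrist_force: [4.4, -5.4, 3.8]
finger_gap: 0.0171
grip_force: 24.9
```

```bash
python3 - <<'E'
from h import *
show()
E
```

```text
21.6 [ 0.4731 -0.0745  0.1269] [ 4.4 -5.4  3.8] 0.0171 24.908109605312347
```

Call:
carry_out --increments '[[[0,0,0,0,0,0],[0,0,0,0,0,0],[0,0,0,0,0,0]]]' --jaw 0.45

```text
clock: 21.98
tcp_pos: [0.4705, -0.0725, 0.1249]
orientation: [-0.001, 0.043, 0.999, 0.0]
wrist_force: [0.4, -0.0, -0.1]
finger_gap: 0.0472
grip_force: 0.0
```

Call:
carry_out --increments '[[[0,0,-0.1,0,0,0],[0,0,-0.22,0,0,0],[0.1,0,-0.3,0,0,0],[0.15,-0.1,-0.3,0,0,0],[0.15,-0.25,-0.3,0,0,0]]]'

```text
clock: 22.6
tcp_pos: [0.3856, -0.1781, 0.2764]
orientation: [0.001, 0.041, 0.999, -0.0]
wrist_force: [1.9, -0.7, 0.9]
finger_gap: 0.0467
grip_force: 0.0
```

```bash
python3 - <<'E'
from h import *
show();c=env.read_camera("top");P=cloud(c)
def g(n,x0,x1,y0,y1,z0,z1):
    m=(P[...,0]>x0)&(P[...,0]<x1)&(P[...,1]>y0)&(P[...,1]<y1)&(P[...,2]>z0)&(P[...,2]<z1)
    print(n,m.sum(),P[m].mean(0).round(4) if m.any() else 0)
g("drv",.40,.56,.03,.11,.205,.235);g("chis",.40,.56,.12,.2,.235,.27);g("knob",.43,.56,-.11,-.04,.113,.135)
cv2.imwrite("pics/end.png",cv2.resize(c["frame"][140:270,200:440],None,fx=3.3,fy=3.3,interpolation=cv2.INTER_CUBIC))
E
```

```text
22.6 [ 0.3856 -0.1781  0.2764] [ 1.9 -0.7  0.9] 0.0467 0.0
drv 177 [0.4874 0.0733 0.2173]
chis 187 [0.4795 0.162  0.249 ]
knob 61 [ 0.4721 -0.0724  0.1244]
```

View pics/end.png

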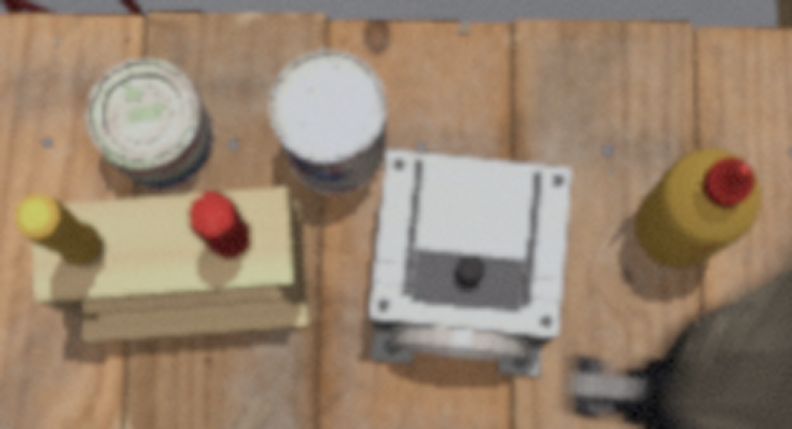

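The cover is shut (knob at (470,272), 2 mm further shut than at the start). The screwdriver is back in its hole at (215,215) at its original height, and the other things haven't moved. Handing in.

```bash
python3 -c "
from workcell import env
print(env.hand_in())"
```

```text
the job is handed in; nothing more can be done
None
```

I handed the job in at about 23 s: the screwdriver is back in its rack, the cover is shut and nothing else has moved. The wheel should be at about 0 rad, but I worked that out from the teeth seen through the slot and the stated start range, because no camera could see the pointer.

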